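Refit the slab roller's thickness knob

ROBOT

A 6-joint arm with a two-finger parallel gripper is mounted at the origin on the work surface. World frame = base frame: x ahead of the robot, y to its left, z up, the work surface at z = 0. Lengths are in mm, angles in rad, forces in N, time in s.
With the tool pointing down it reaches from about 350 to 875 mm from the base axis. Payload 4.2 kg.
Tool frame: the origin (TCP) lies at the very end of the fingers, on their centre line; the grasp point (between the pads) lies 19 mm behind it; z points along the fingers, y is the line along which they close (so a half turn about z gives the same grasp; the last joint's range is limited). The gripper opens to 85 mm and grips with 20 to 120 N. Pads are 22 mm wide; open, the fingers measure 114 mm over their backs; the gripper's body (76 mm by 85 mm) begins 54 mm behind the grasp point. The pads swing forward as they close: fully open they stand 13 mm farther back than shut.
Start: joints at [-1.003, 0.385, 0.008, 0, -1.194, -0.259], TCP at [189.963, -595.41, 231.312] pointing down, gripper open.
Joint ranges: [-3.14, 3.14], [-1.21, 2.06], [-1.07, 1.41], [-3.16, 2.05], [-2.99, -0.16], [-3.1, 3.1]. Speed limits (rad/s): [2.79, 2.79, 3.14, 3.14, 3.14, 3.14].

INTERFACE

Orientations are given as a unit quaternion [x, y, z, w].
In Python, from bench import arm, optics gives the robot as it stands. The module is installed in compiled form; this text tells all that it offers.
- The arm moves only by the tool step_arm, never from a script. Its argument "motion" is a list of rows, each an object with "dr": the turn, a rotation vector about the tool's x, y, z in units of 8 degrees (1.0 is 8 degrees), a list of three; "slide": the shift along the tool's x, y, z in mm, a list of three; "jaw": the finger opening in mm, from 0 to 85.4. A call has exactly 8 rows; each row is the pose to reach, as a shift and turn from the pose commanded when the call began, along the tool's axes at that moment; what a row does not reach only later rows make up. A row lasts 1/8 s, in which the tool goes at most 62.5 mm and 10.7 degrees, less where a joint would pass 70% of its speed; a pose out of reach is approached as far as the arm can. A call with a gripper value outside its range is refused whole. The fingers move at their own pace and stop on an object; the grip force is fixed at half the most. Time passes only in rows, so rows that repeat a pose let the fingers close, or fill a call up. It gives the time, the measured TCP pose, the force, the opening and the grip force at its end, in the units of the state.
- arm.read_state(): the state, without advancing time (a new reading comes with each control period).
- optics.get_image(name): name is "side" or "top"; returns the picture (400x640x3 uint8, blue, green, red); there is no depth.
- optics.camera_info(name): a dict with "camera_matrix" (3x3 intrinsics, pixels), "view" (4x4, takes a point from world to camera coordinates). Camera axes: x right, y up, looking along -z (the intrinsics and any distortion apply to the point x, -y, -z); pixel columns grow to the right and rows downward; lengths in mm; the calibration is good to about 2 mm. A picture is of the moment at which its call begins. camera_info takes no time and is no camera call.
- arm.job_done(): hands the job in; it is judged then, once.
The state is a dict: "clock": time; "joints": joint angles; "joint_vel": joint speeds; "joint_efforts": joint torques, N m; "position": TCP position; "ee_rot": TCP orientation; "contact_force": force on the tool from outside, world axes, zero at the start; "wrist_torque": the same for the moment, N m; "gripper_width": finger opening in mm; "grasp_force": force on a finger pad.
Only numpy, scipy, OpenCV 4.12 (cv2) and the standard library are available. Lean on these libraries where they do the work, as an engineer would, in place of code of your own. Each camera call takes 0.05 s, during which the arm holds its last target. There are 200 camera calls.

TASK

The thickness knob has come off the table-top slab roller. Pick it up from the plywood board and put it back on the adjuster's D-shaped spindle: press it down lightly and turn it slowly until it drops fully home, gently, without forcing it, and leave it turned so that its pointed nose points at the index pin of the dial. Let go of it, and leave the mug, the paint jar and the brush where they are.

Things in the scene. Friction and masses are not known exactly. Their poses are not given: they have to be found in the camera images.
- roller: Table-top slab roller on the table, fixed: 360 x 300 mm plywood bed, steel roller between grey end frames, grey cross beam on top (60 mm wide, top 154 mm above the table). Mid-beam lies a round dial (96 mm across, top at 158 mm) with the spindle in its centre. Origin: on the table under the spindle's axis; z up; -x points from the spindle to the index pin. A crank sticks out 260 mm at +y.
- index_pin (a point): Top of the index pin: a dark pin 6 mm thick and 10 mm tall on the dial plate, 42 mm from the spindle's axis on the side roughly towards the robot; 168 mm above the table. The knob's nose must finally point at it.
- seat (a point): On the spindle's axis, top face of the steel sleeve (33 mm across) on which the home knob's underside sits: 178 mm above the table when unloaded. Sleeve and shaft are sprung together: pressed down they give from about 4 N on and reach a rigid stop 4 mm lower at about 8 N. Axes as the roller's. Over 25 N of contact force from a knob not yet home, pressing or twisting, damages it.
- shaft_top (a point): Centre of the top of the D-shaft, 19 mm above the seat: 18 mm across with one upright flat 5 mm from the axis. It turns stiffly about the vertical (0.25 N m; light rubbing does not turn it). Which way the flat faces is NOT measured (axes here are the roller's): seen from above, 5 to 83 degrees anticlockwise of the direction to the index pin, different each time.
- knob: Loose black knob, 80 to 170 g, upright on the board. Origin: centre of its underside, on the bore's axis; z up. Round hub 36 mm across and 20 mm tall; above it, 20 to 48 mm up, a bar grip 20 mm wide (along y), from x = +26 mm to a pointed nose at x = -34 mm, flat parallel sides from x = -18 to +26 mm. At the start the nose points to the robot's side or up to about 90 degrees anticlockwise of that.
- knob_bore (a point): In the bore of the knob's underside, on its axis, 7 mm up. The mouth tapers from 23 to 19 mm across in 4 mm, then is round to 7 mm up; from 7 to 20 mm it is D-shaped, its flat on the nose (-x) side 5.5 mm from the axis. At any turn the knob slips 7 mm over the shaft and rests 12 mm above the seat; with nose and shaft flat the same way (within about 0.1 rad) it drops home.
- knob_pointer (a point): Tip of the knob's pointed nose, 34 mm from the knob's axis and 34 mm above its underside.
- board: Flat plywood board on the table, fixed, 170 x 150 mm, 12 mm thick, on which the knob stands. Origin: centre of its underside.
- mug: White mug, 80 mm across, 95 mm tall, handle on one side. Origin: centre of its foot. Not part of the job.
- jar: Lidded paint jar, 60 mm across, 75 mm tall. Origin: centre of its underside. Not part of the job.
- brush: Brush with a wooden handle, 200 mm long, lying on the table. Origin: underside of its middle. Not part of the job.
Things that resemble listed ones, but are neither listed nor needed, are in the scene too. Several things have the shape of the knob; the one meant has the colours described above.

How it is judged:
By the outcome, as a careful person would: the job done as asked, in the order asked, and still so for the second after the job is handed in, with the robot touching nothing.
It also fails if it takes over 58 s, if anything falls off the work surface, if the arm or the gripper's body presses on something with over 40 N, if the wrist force passes 120 N, or if a joint passes its speed limit or range.

## Working session

There is one attempt and no reset: what is moved stays moved. The work goes in short steps, Python scripts to look and compute and a tool call to move; the robot and the scene stay as the last step left them, time stands still between calls to the robot, and variables do not carry over. Pictures are saved under pics/ and viewed, at most 13 in all, crops included, and the job is handed in when it is done.

Besides the shell and the picture viewer there is one more tool, called as name(argument=value, ...) on one line, values as JSON. step_arm: Moves the arm, as the interface text tells. Its arguments: {"type":"object","properties":{"motion":{"type":"array","items":{"type":"object","properties":{"dr":{"type":"array","items":{"type":"number"}},"slide":{"type":"array","items":{"type":"number"}},"jaw":{"type":"number"}}}}},"required":["motion"]}

```bash
mkdir -p pics
python3 - <<'E'
from bench import arm, optics
import cv2
s=arm.read_state();print(s)
for n in("side","top"):
    cv2.imwrite(f"pics/{n}0.png",optics.get_image(n)); print(n,optics.camera_info(n))
E
```

```text
{'clock': 0.0, 'joints': array([-1.00340437e+00,  3.85560860e-01,  6.60787537e-03, -5.03399304e-04,
       -1.19398958e+00, -2.58608029e-01]), 'joint_vel': array([-1.22933349e-03,  1.74785896e-03, -1.23724622e-03, -1.75767344e-04,
       -2.11998747e-04,  6.95994434e-05]), 'joint_efforts': array([-7.56906975e-04, -3.92289162e+01,  1.88397843e+01,  4.18612450e+00,
       -4.49957763e-03, -1.89511020e-06]), 'position': array([ 189.78105657, -594.87070019,  230.21130536]), 'ee_rot': array([-1.53687471e-01,  9.88118897e-01,  1.07678693e-03, -2.16433574e-04]), 'contact_force': array([-0.47916852,  0.46672758, -0.02169382]), 'wrist_torque': array([-0.00927346,  0.02503657,  0.03408604]), 'grasp_force': 0.0, 'gripper_width': 85.52490000085425}
side {'camera_matrix': array([[477.95426322,   0.        , 310.75640924],
       [  0.        , 477.95426322, 198.64202272],
       [  0.        ,   0.        ,   1.        ]]), 'view': array([[-9.95816817e-01, -9.07991244e-02, -1.02169552e-02,
         5.39286684e+02],
       [ 4.05820193e-02, -5.39691680e-01,  8.40884053e-01,
        -1.54591919e+02],
       [-8.18655414e-02,  8.36951856e-01,  5.41118863e-01,
        -1.04895931e+03],
       [ 0.00000000e+00,  0.00000000e+00,  0.00000000e+00,
         1.00000000e+00]])}
top {'camera_matrix': array([[398.10596154,   0.        , 319.16894857],
       [  0.        , 398.10596154, 199.32681729],
       [  0.        ,   0.        ,   1.        ]]), 'view': array([[ 2.38328426e-02, -9.99651827e-01,  1.13234583e-02,
        -7.55986948e+01],
       [ 9.89803776e-01,  2.51860791e-02,  1.40193249e-01,
        -5.43702051e+02],
       [-1.40429631e-01,  7.86679810e-03,  9.90059408e-01,
        -9.42687904e+02],
       [ 0.00000000e+00,  0.00000000e+00,  0.00000000e+00,
         1.00000000e+00]])}
```

View pics/top0.png

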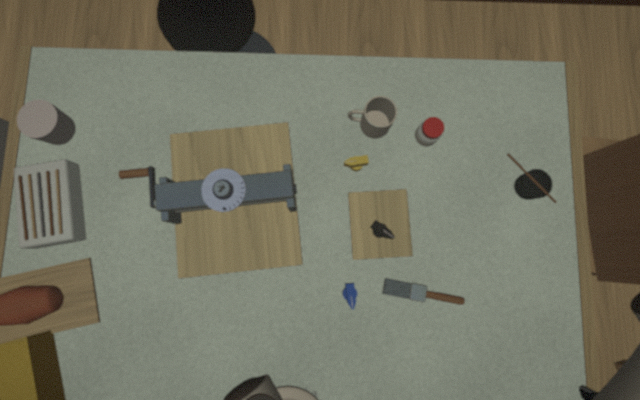

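View pics/side0.png

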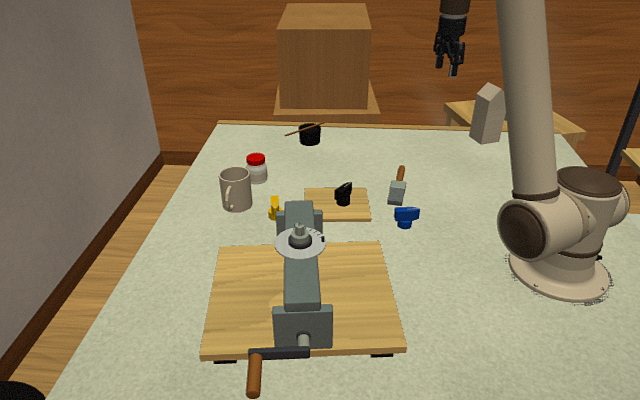

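The top view shows the black knob on the board at (382,229), nose to lower right, with the dial at (223,190). In the side view the knob is at (343,193) and the spindle at (299,232). The blue and yellow knobs are decoys.

```bash
cat > h.py <<'E'
import numpy as np, cv2
from bench import arm, optics
def info(n):
    d=optics.camera_info(n); return np.array(d["camera_matrix"]),np.array(d["view"])
def proj(n,P):
    K,V=info(n); c=V[:3,:3]@np.array(P,float)+V[:3,3]; c=np.array([c[0],-c[1],-c[2]]); p=K@c; return p[:2]/p[2]
def ray(n,uv):
    K,V=info(n); d=np.linalg.inv(K)@[uv[0],uv[1],1]; d=np.array([d[0],-d[1],-d[2]]); R=V[:3,:3]
    return -R.T@V[:3,3], R.T@d
def onz(n,uv,z):
    o,d=ray(n,uv); return o+d*(z-o[2])/d[2]
def tri(a,b):
    A=np.zeros((3,3));y=np.zeros(3)
    for o,d in(ray("top",a),ray("side",b)):
        d=d/np.linalg.norm(d);M=np.eye(3)-np.outer(d,d);A+=M;y+=M@o
    return np.linalg.solve(A,y)
def crop(im,x,y,w,h,s): return cv2.resize(im[y:y+h,x:x+w],None,fx=s,fy=s,interpolation=cv2.INTER_CUBIC)
E
python3 - <<'E'
from h import *
t=cv2.imread("pics/top0.png");s=cv2.imread("pics/side0.png")
a=np.hstack([crop(t,360,210,48,36,8),crop(t,196,168,48,36,8)])
b=np.hstack([crop(s,320,172,48,36,8),crop(s,272,216,56,42,48*8/56)[:288,:384]])
m=np.vstack([a,b]); cv2.imwrite("pics/m0.png",np.clip(m.astype(float)*1.5+20,0,255).astype(np.uint8))
E
```

```text
(no output)
```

View pics/m0.png

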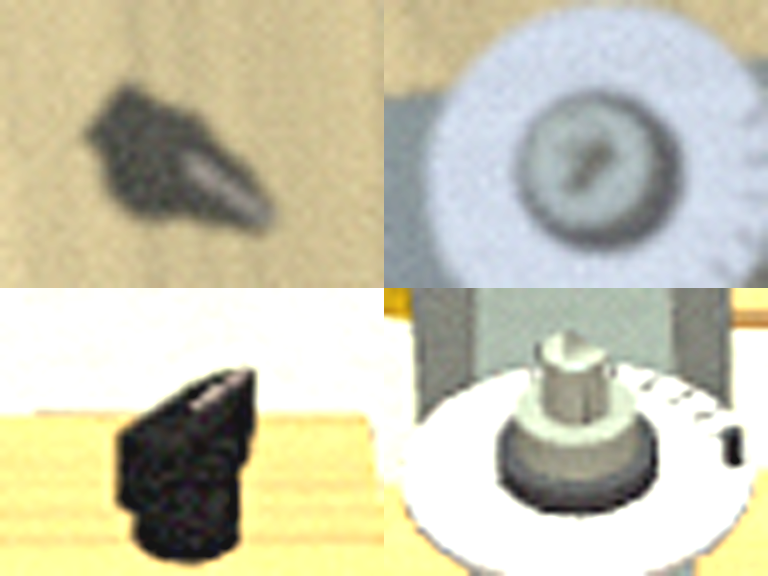

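The crops show the knob's nose tip at about top (393.7,237.7) and side (351.2,182). The sleeve is at top (222,188), the shaft top at side (299,223), and the index pin at side (322.8,236).

Run:
```python
from h import *
t=cv2.imread("pics/top0.png");s=cv2.imread("pics/side0.png")
# knob
g=t.max(2); m=np.zeros_like(g); m[212:248,364:402]=(g[212:248,364:402]<95)
n,l,st,c=cv2.connectedComponentsWithStats(m); k=1+st[1:,4].argmax(); print("knob top",st[k],c[k])
g=s.max(2); m=np.zeros_like(g); m[176:212,326:362]=(g[176:212,326:362]<70)
n,l,st,c=cv2.connectedComponentsWithStats(m); k=1+st[1:,4].argmax(); print("knob side",st[k],c[k])
tip=tri((393.7,237.7),(351.2,182.5)); print("tip",tip)
rear=onz("top",(373.9,223.5),60); print("rear top",rear)
tp=onz("top",(393.7,237.7),46); print("tip@46",tp)
d=tp[:2]-rear[:2]; d/=np.linalg.norm(d); print("dir",d,np.degrees(np.arctan2(d[1],d[0])), "axis from tip",tp[:2]-34*d,"rear",rear[:2]+26*d)
# hub in side: bottom rim
print("hub bottom front",onz("side",(343.4,206.5),12))
# dial in side: white blob -> ellipse
hs=cv2.cvtColor(s,cv2.COLOR_BGR2HSV); m=((hs[...,2]>175)&(hs[...,1]<40)).astype(np.uint8); M=np.zeros_like(m); M[218:265,268:332]=m[218:265,268:332]
cn=max(cv2.findContours(M,0,1)[0],key=cv2.contourArea); e=cv2.fitEllipse(cv2.convexHull(cn)); print("dial side",e,onz("side",e[0],158))
m=((t[...,0].astype(int)-t[...,2]>8)&(t.max(2)>140)).astype(np.uint8); M=np.zeros_like(m); M[160:220,195:255]=m[160:220,195:255]
cn=max(cv2.findContours(M,0,1)[0],key=cv2.contourArea); e=cv2.fitEllipse(cv2.convexHull(cn)); print("dial top",e,onz("top",e[0],158))
print("shaft tri",tri((222,188),(299.4,224)), "sleeve@178",onz("top",(222,188),178))
print("shafttop side@197",onz("side",(299.3,224.5),197))
print("pin side",onz("side",(322.8,236),168))
cv2.imwrite("pics/m1.png",np.clip(np.hstack([crop(t,190,162,66,60,6),crop(s,268,214,66,60,6)])*1.3,0,255).astype(np.uint8))
```

```text
knob top [370 220  24  19 278] [381.20863309 230.25179856]
knob side [335 183  17  23 295] [343.16271186 194.45762712]
tip [ 455.42220626 -242.52991888   56.66662816]
rear top [ 487.27431547 -194.42417028   60.        ]
tip@46 [ 455.23260961 -244.60021459   46.        ]
dir [-0.53820782 -0.84281216] -122.56172053261041 axis from tip [ 473.53167549 -215.94460105] rear [ 473.28091215 -216.33728653]
hub bottom front [ 473.83107835 -194.22737867   12.        ]
dial side ((299.77423095703125, 242.4088897705078), (31.014385223388672, 50.71968078613281), 87.92705535888672) [546.56293896 150.52133758 158.        ]
dial top ((222.5238037109375, 189.65606689453125), (39.59113693237305, 41.2582893371582), 47.02707290649414) [544.29274455 148.36025459 158.        ]
shaft tri [544.83510013 141.47398764 192.86259669] sleeve@178 [544.60136886 144.91058772 178.        ]
shafttop side@197 [546.79954517 148.13901866 197.        ]
pin side [504.67590115 140.91680562 168.        ]
```

View pics/m1.png

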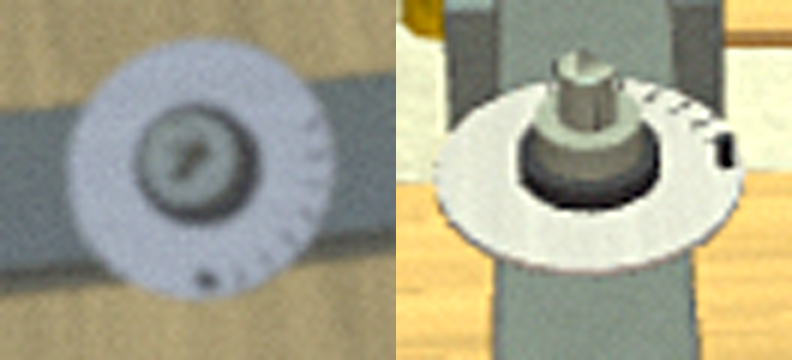

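The index pin is at top (224.3,208.5) and side (322.7,236). Next, a move planner that converts world targets to tool units.

```bash
cat >> h.py <<'E'
from scipy.spatial.transform import Rotation as R
def plan(p0,a0,p1,a1):
    """p: TCP world, a: angle of tool x (deg), tool straight down -> slide (tool axes), dr z (units)"""
    a=np.radians(a0); M=np.array([[np.cos(a),np.sin(a),0],[np.sin(a),-np.cos(a),0],[0,0,-1]])
    da=(a1-a0+180)%360-180
    return np.round(M.T@(np.array(p1)-np.array(p0)),1), np.round(-da/8,3)
def ang(s): x=R.from_quat(s["ee_rot"]).as_matrix(); return np.degrees(np.arctan2(x[1,0],x[0,0])), np.round(x[:,2],4)
E
python3 - <<'E'
from h import *
s=arm.read_state(); print(ang(s))
pin=onz("top",(224.3,208.5),163); print("pin top",pin)
for c in ([545.4,149],[544.3,148.4],[546.6,149.5]): print(np.degrees(np.arctan2(*(pin[:2]-c)[::-1])), np.hypot(*(pin[:2]-c)))
# beam direction check via dial tri
print("dial centre tri",tri((222.5,189.7),(299.8,242.4)))
print(plan([189.96,-595.41,231.31],ang(s)[0],[473.6,-214.5,110],-123.5))
E
```

```text
(np.float64(-162.31706376101647), array([-7.0e-04,  1.9e-03, -1.0e+00]))
pin top [502.82106323 141.02838788 163.        ]
-169.39586482766242 43.318731005575806
-169.92264388417274 42.12888392189593
-169.04812036643048 44.591069916428154
dial centre tri [545.59982854 148.80961749 156.49665491]
(array([-385.9,  276.8,  121.3]), np.float64(-4.852))
```

step_arm(motion=[{"slide":[-48,34.5,0],"dr":[0,0,-0.6],"jaw":70},{"slide":[-96,69,0],"dr":[0,0,-1.2],"jaw":70},{"slide":[-145,104,10],"dr":[0,0,-1.8],"jaw":70},{"slide":[-193,138,30],"dr":[0,0,-2.4],"jaw":70},{"slide":[-241,173,60],"dr":[0,0,-3.0],"jaw":70},{"slide":[-290,208,90],"dr":[0,0,-3.6],"jaw":70},{"slide":[-338,242,110],"dr":[0,0,-4.2],"jaw":70},{"slide":[-386,277,121],"dr":[0,0,-4.85],"jaw":70}])

```text
clock: 1.1
position: [470.0, -217.3, 110.2]
ee_rot: [-0.474, 0.88, 0.001, -0.001]
contact_force: [0.9, -0.2, 1.0]
gripper_width: 70.0
grasp_force: 0.0
```

Run:
```python
from h import *
s=arm.read_state(); print(s["clock"],s["position"],ang(s),s["gripper_width"],s["joints"])
im=optics.get_image("side"); t=optics.get_image("top")
s=arm.read_state(); print(s["clock"],s["position"],ang(s))
cv2.imwrite("pics/m2.png",np.hstack([crop(im,305,130,80,90,5),crop(t,340,190,80,90,5)]))
```

```text
1.1 [ 470.04200945 -217.34371596  110.23432343] (np.float64(-123.35794535852992), array([-2.1e-03,  4.0e-04, -1.0e+00])) 70.0358667593682 [-1.19480847e-01  3.31619311e-01 -4.15970969e-01 -1.52201318e-04
 -8.25292838e-01 -4.62622567e-01]
1.2 [ 472.09671365 -215.22178969  109.93959405] (np.float64(-123.06593911178192), array([-1.9e-03,  5.0e-04, -1.0e+00]))
```

View pics/m2.png

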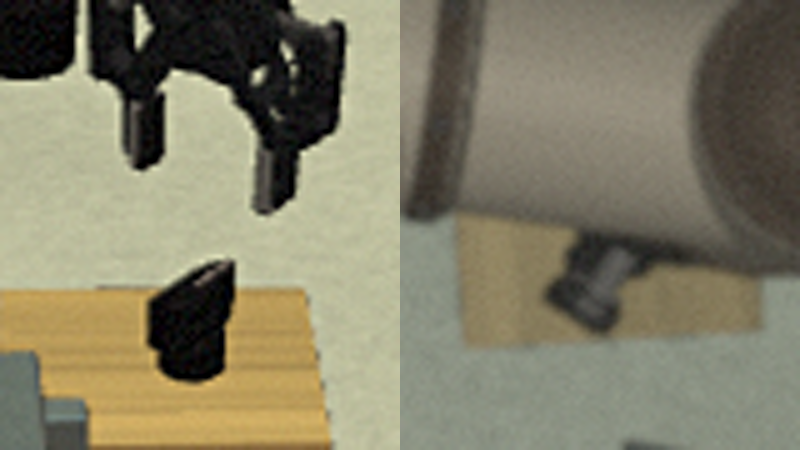

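The open fingers straddle the knob. Their tips are at side (334,163) and (358.4,172.4), with the knob below at (343,193). I'll descend with the TCP to z=36 and close.

step_arm(motion=[{"slide":[0,0,15],"jaw":70},{"slide":[0,0,35],"jaw":70},{"slide":[0,0,55],"jaw":70},{"slide":[0,0,68],"jaw":70},{"slide":[0,0,74],"jaw":70},{"slide":[0,0,74],"jaw":50},{"slide":[0,0,74],"jaw":30},{"slide":[0,0,74],"jaw":10}])

```text
$.motion[0]: bad value
```

step_arm(motion=[{"slide":[0,0,0],"jaw":10},{"slide":[0,0,0],"jaw":10},{"slide":[0,0,0],"jaw":10},{"slide":[0,0,-5],"jaw":10},{"slide":[0,0,-20],"jaw":10},{"slide":[0,0,-50],"jaw":10},{"slide":[0,0,-100],"jaw":10},{"slide":[0,0,-150],"jaw":10}])

```text
$.motion[0]: bad value
```

Run:
```python
from h import *
im=optics.get_image("side"); 
s=arm.read_state(); print(s["clock"],s["position"],ang(s),s["gripper_width"],s["grasp_force"],s["contact_force"],s["wrist_torque"])
u=proj("side",s["position"]);print(u); x,y=int(u[0])-40,int(u[1])-50
cv2.imwrite("pics/m3.png",crop(im,x,y,80,90,6));print(x,y)
```

```text
1.25 [ 470.80473645 -216.77295495  110.44837923] (np.float64(-123.23740308376736), array([-2.2e-03,  4.0e-04, -1.0e+00])) 69.8585746246892 0.0 [ 0.07397317 -0.64713715 -0.78525384] [ 0.00368697 -0.00511438 -0.01395688]
[345.93828104 169.24171173]
305 119
```

View pics/m3.png

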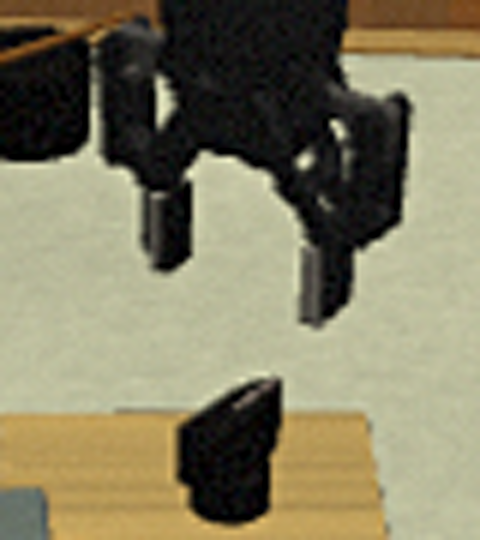

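Every row needs "dr"; nothing moved. Resending.

step_arm(motion=[{"dr":[0,0,0],"slide":[-2,0,20],"jaw":70},{"dr":[0,0,0],"slide":[-2,0,40],"jaw":70},{"dr":[0,0,0],"slide":[-2,0,60],"jaw":60},{"dr":[0,0,0],"slide":[-2,0,70],"jaw":50},{"dr":[0,0,0],"slide":[-2,0,74],"jaw":40},{"dr":[0,0,0],"slide":[-2,0,74],"jaw":30},{"dr":[0,0,0],"slide":[-2,0,74],"jaw":20},{"dr":[0,0,0],"slide":[-2,0,74],"jaw":10}])

```text
clock: 2.25
position: [471.8, -217.7, 38.5]
ee_rot: [-0.473, 0.881, -0.001, 0.001]
contact_force: [-1.6, -0.7, 3.2]
gripper_width: 18.8
grasp_force: 60.2
```

step_arm(motion=[{"dr":[0,0,0],"slide":[0,0,0],"jaw":10},{"dr":[0,0,0],"slide":[0,0,0],"jaw":10},{"dr":[0,0,0],"slide":[0,0,0],"jaw":10},{"dr":[0,0,0],"slide":[0,0,-5],"jaw":10},{"dr":[0,0,0],"slide":[0,0,-20],"jaw":10},{"dr":[0,0,0],"slide":[0,0,-60],"jaw":10},{"dr":[0,0,0],"slide":[0,0,-110],"jaw":10},{"dr":[0,0,0],"slide":[0,0,-150],"jaw":10}])

```text
clock: 3.25
position: [471.0, -217.4, 190.3]
ee_rot: [-0.473, 0.881, -0.001, 0.001]
contact_force: [0.9, -0.0, -1.6]
gripper_width: 18.9
grasp_force: 59.9
```

Run:
```python
from h import *
im=optics.get_image("side"); 
s=arm.read_state(); print(s["clock"],s["position"],ang(s),s["gripper_width"],s["grasp_force"],s["contact_force"],s["wrist_torque"])
u=proj("side",s["position"]);print(u); x,y=int(u[0])-40,int(u[1])-50
cv2.imwrite("pics/m4.png",crop(im,x,y,80,90,6));print(x,y)
```

```text
3.3 [ 474.0672571  -218.47840513  196.0104784 ] (np.float64(-123.41201757725852), array([ 0.0119, -0.0039, -0.9999])) 18.806932492883277 59.973124265670776 [ 1.65321838 -0.75008682  3.14306995] [-0.08641707 -0.19046423  0.01400362]
[345.6571967  138.15499002]
305 88
```

View pics/m4.png

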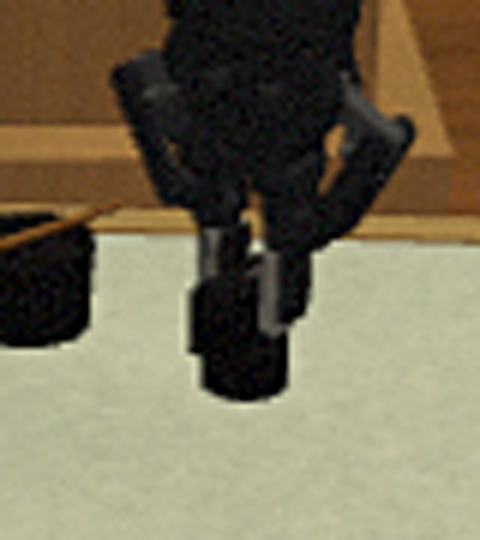

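The knob is held upright, with its underside centre at about side (345.8,152.7). Next, over the spindle with the nose towards the pin.

```bash
cat >> h.py <<'E'
import json
def fwd(p,a,slide,drz):
    t=np.radians(a); M=np.array([[np.cos(t),np.sin(t),0],[np.sin(t),-np.cos(t),0],[0,0,-1]])
    return np.array(p)+M@np.array(slide,float), a-8*drz
E
python3 - <<'E'
from h import *
p,a=fwd([189.96,-595.41,231.31],-162.317,[-386,277,121],-4.85)
p,a=fwd(p,a,[-2,0,74],0);p,a=fwd(p,a,[0,0,-150],0)
print(p,a); s=arm.read_state(); print(s["position"]); print(plan(p,a,[546,149.5,252],-169.5))
E
```

```text
[ 474.68764754 -212.58270007  186.31      ] -123.51700000000001
[ 474.0672571  -218.47840513  196.0104784 ]
(array([-341.3,  140.5,  -65.7]), np.float64(5.748))
```

step_arm(motion=[{"dr":[0,0,0.3],"slide":[-20,8,-40],"jaw":10},{"dr":[0,0,1],"slide":[-60,25,-66],"jaw":10},{"dr":[0,0,2],"slide":[-115,47,-66],"jaw":10},{"dr":[0,0,3],"slide":[-172,71,-66],"jaw":10},{"dr":[0,0,4],"slide":[-229,94,-66],"jaw":10},{"dr":[0,0,4.9],"slide":[-285,117,-66],"jaw":10},{"dr":[0,0,5.5],"slide":[-325,134,-66],"jaw":10},{"dr":[0,0,5.75],"slide":[-341,140,-66],"jaw":10}])

```text
clock: 4.3
position: [542.2, 146.6, 253.5]
ee_rot: [-0.092, 0.996, 0.0, -0.0]
contact_force: [-0.0, -0.4, -0.8]
gripper_width: 18.6
grasp_force: 59.9
```

step_arm(motion=[{"dr":[0,0,0],"slide":[0,0,0],"jaw":10},{"dr":[0,0,0],"slide":[0,0,0],"jaw":10},{"dr":[0,0,0],"slide":[0,0,4],"jaw":10},{"dr":[0,0,0],"slide":[0,0,8],"jaw":10},{"dr":[0,0,0],"slide":[0,0,12],"jaw":10},{"dr":[0,0,0],"slide":[0,0,16],"jaw":10},{"dr":[0,0,0],"slide":[0,0,16],"jaw":10},{"dr":[0,0,0],"slide":[0,0,16],"jaw":10}])

```text
clock: 5.3
position: [542.7, 144.2, 237.7]
ee_rot: [-0.092, 0.996, -0.0, 0.0]
contact_force: [0.1, 0.4, -0.0]
gripper_width: 18.9
grasp_force: 59.9
```

Run:
```python
from h import *
P=[]
im=optics.get_image("side");P.append(arm.read_state());t=optics.get_image("top");P.append(arm.read_state());optics.get_image("top");P.append(arm.read_state())
for s in P: print(s["clock"],s["position"],ang(s),s["contact_force"])
cv2.imwrite("pics/side5.png",im);cv2.imwrite("pics/top5.png",t)
cv2.imwrite("pics/m5.png",np.clip(np.hstack([crop(im,260,180,80,90,5),crop(t,190,140,80,90,5)])*1.4,0,255).astype(np.uint8))
```

```text
5.35 [542.66704317 144.27265214 237.72463245] (np.float64(-169.50003985061846), array([ 3.e-04,  1.e-04, -1.e+00])) [-0.47400725 -0.23306558 -2.00851016]
5.4 [542.66086538 144.28128101 237.76142571] (np.float64(-169.50040063911257), array([ 4.e-04,  2.e-04, -1.e+00])) [0.21946315 0.19736496 0.21768151]
5.45 [542.63224275 144.27021841 237.74752241] (np.float64(-169.5033275180294), array([ 3.e-04,  2.e-04, -1.e+00])) [-0.6804097  -0.4639757   0.13550113]
```

View pics/m5.png

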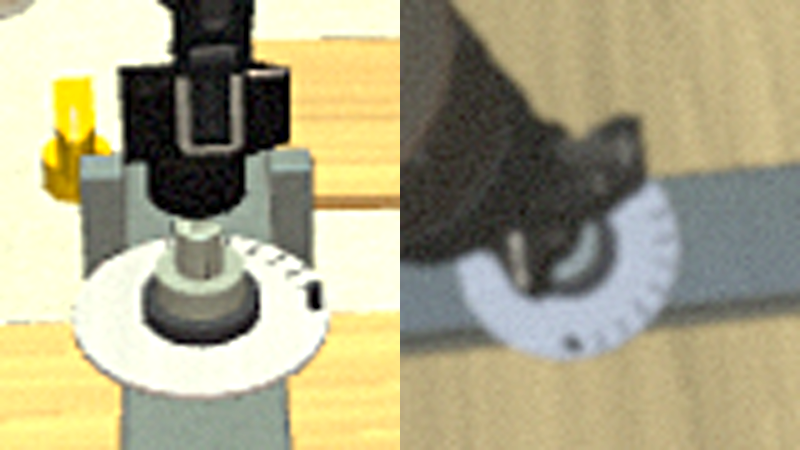

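The knob hangs just above the shaft. The side crop has the hub bottom rim at about (299.3,223.6) and the shaft at about (300,229). I'll measure both relative to each other.

Run:
```python
from h import *
im=cv2.imread("pics/side5.png").astype(float); s0=cv2.imread("pics/side0.png").astype(float)
g=im.max(2); g0=s0.max(2)
def edges(row,a,b,th,dark):
    x=np.arange(a,b); v=row[a:b]; on=(v<th) if dark else (v>th); i=np.where(on)[0]; l,r=i[0],i[-1]
    f=lambda p,q:(p+(th-v[p])/(v[q]-v[p]) if v[q]!=v[p] else p)
    return a+f(l-1,l),a+f(r,r+1)
for r in range(215,225):
    try:e=edges(g[r],284,316,60,True);print("hub",r,np.round(e,2),round(sum(e)/2,2))
    except Exception as x:print(r,x)
print(np.round(g[212:228,299]))
np.set_printoptions(linewidth=200)
for r in range(223,236): print("shaft",r,g0[r,286:314].astype(int))
for u in ([299.3,223.5],[299.3,224.0]): print("rim",onz("side",u,213.7))
```

```text
hub 215 [288.97 308.53] 298.75
hub 216 [288.97 308.53] 298.75
hub 217 [288.96 308.53] 298.74
hub 218 [289.06 308.72] 298.89
hub 219 [289.36 308.2 ] 298.78
hub 220 [289.89 307.56] 298.73
hub 221 [290.94 306.22] 298.58
hub 222 [292.8  305.09] 298.95
hub 223 [295.98 301.38] 298.68
224 index 0 is out of bounds for axis 0 with size 0
[ 10.  27.  18.  17.  21.  11.  14.   0.  19.   3.  14.  17. 112. 126.
 152. 177.]
shaft 223 [113 120 113 112 115 117 116 115 113 126 149 159 109  92  95 106 114 114 113 112 115 121 116 116 114 113 115 110]
shaft 224 [115 113 111 114 115 113 115 115  79 140 155 158 113 103 112 118 127 118 117 118 115 114 118 117 113 115 119 111]
shaft 225 [114 113 114 112 110 118 112 111  71 148 165 165 122 122 138 146 153 161 123 113 116 116 115 120 118 114 122 110]
shaft 226 [119 112 113 109 114 111 111 116  83 117 158 172 146 148 156 161 164 136  98 106 113 107 113 113 110 115 117 110]
shaft 227 [118 111 106 109 100 108 113 112 114  87  90 121 160 173 177 145 100  82 126 109 159 164 131 115 107 107 113 109]
shaft 228 [108 102 109 139 166 181 188 134 152  99  77  88 105 104
[... 315 characters left out ...]
 [181 179 177 185 189 177 156 155 134  88  81  88  97 100  95  81  89  90 104 145 152 148 165 171 176 184 189 185]
shaft 232 [179 177 181 182 190 161 146 155 127  84  78  92  93  95 101  75  92  85 101 141 151 145 154 179 181 186 185 150]
shaft 233 [176 175 181 186 186 159 151 154 149  93  86  94  93  96  99  70  91  89 100 143 151 151 156 185 188 184 181 179]
shaft 234 [179 178 182 194 142 144 152 149 154 114  85  81  95  95  99  71  80  80 112 143 148 149 118  99 177 187 187 180]
shaft 235 [176 178 186 150  79 105 151 159 159 153 127 104  89  91  94  61 103 131 151 154 160 151  97  51  90 181 190 179]
rim [544.18185275 168.11343777 213.7       ]
rim [544.01602524 169.60006546 213.7       ]
```

Run:
```python
from h import *
def ony(n,uv,y):
    o,d=ray(n,uv); return o+d*(y-o[1])/d[1]
print("hub",ony("side",(298.75,217),147)," shaft",ony("side",(299.55,230),149), "dial", onz("side",(299.77,242.4),158))
print("rim z211.7",onz("side",(298.75,223.6),211.7))
# sleeve top front rim, shaft bottom etc in side0
s0=cv2.imread("pics/side0.png").max(2).astype(int)
print(s0[232:250,298], s0[232:250,299])
print("expected sleeve front rim row", proj("side",[545.5,149+16.5,178]), "dial front",proj("side",[545.5,149+48,158]),"shaft top back/front",proj("side",[545.5,140,197]),proj("side",[545.5,158,197]))
t=cv2.imread("pics/top5.png")
print("tip top", onz("top",(216,198.5),259.7))
```

```text
hub [547.55148404 147.         212.68106072]  shaft [546.51882924 149.         185.31907075] dial [546.57365135 150.49554874 158.        ]
rim z211.7 [545.46775324 165.72669291 211.7       ]
[ 93  93  95  89 141 154 140  94  93  90  95  93  59  56  40  36  20 143] [ 95  96  95  91 132 152 143  94  92  93  97 100  65  61  38  37  21 153]
expected sleeve front rim row [299.1928481  238.76698848] dial front [297.47437884 258.67476753] shaft top back/front [300.50546137 221.91605252] [299.41091676 227.75814062]
tip top [510.65768309 135.53226884 259.7       ]
```

step_arm(motion=[{"dr":[0,0,0],"slide":[0.5,2.6,2],"jaw":10},{"dr":[0,0,0],"slide":[0.5,2.6,6],"jaw":10},{"dr":[0,0,0],"slide":[0.5,2.6,10],"jaw":10},{"dr":[0,0,0],"slide":[0.5,2.6,12],"jaw":10},{"dr":[0,0,0],"slide":[0.5,2.6,13],"jaw":10},{"dr":[0,0,0],"slide":[0.5,2.6,14],"jaw":10},{"dr":[0,0,0],"slide":[0.5,2.6,14],"jaw":10},{"dr":[0,0,0],"slide":[0.5,2.6,14],"jaw":10}])

```text
clock: 6.45
position: [541.6, 146.6, 223.7]
ee_rot: [-0.091, 0.996, 0.0, 0.0]
contact_force: [-0.5, 0.2, -0.8]
gripper_width: 18.7
grasp_force: 59.9
```

```bash
cat > look.py <<'E'
from h import *
import sys
im=optics.get_image("side"); s=arm.read_state(); print(s["clock"],s["position"],ang(s)[0],"F",s["contact_force"].round(1),"T",s["wrist_torque"].round(3))
k=sys.argv[1]; cv2.imwrite(f"pics/side{k}.png",im); cv2.imwrite(f"pics/c{k}.png",np.clip(crop(im,265,190,70,75,7)*1.4,0,255).astype(np.uint8))
E
python3 look.py 6
```

```text
6.5 [541.63914535 146.66145384 223.68512115] -169.50751741212915 F [0.1 0.3 0.1] T [-0.04   0.009  0.067]
```

View pics/c6.png

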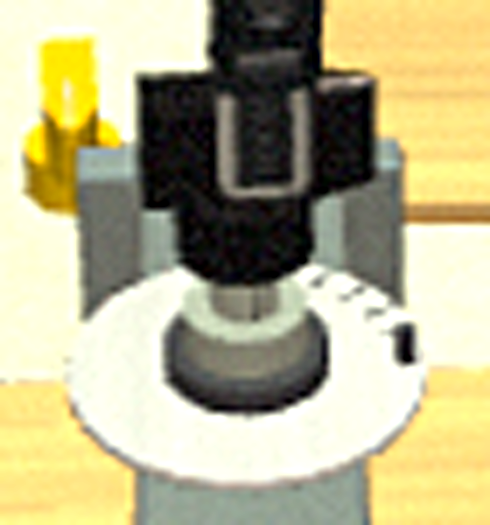

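Hub and sleeve both sit at column about 300, the hub rim is at row about 230.6, and there is no contact force. It's aligned, so I'll lower it.

step_arm(motion=[{"dr":[0,0,0],"slide":[0,0,1],"jaw":10},{"dr":[0,0,0],"slide":[0,0,2],"jaw":10},{"dr":[0,0,0],"slide":[0,0,3],"jaw":10},{"dr":[0,0,0],"slide":[0,0,4],"jaw":10},{"dr":[0,0,0],"slide":[0,0,4.5],"jaw":10},{"dr":[0,0,0],"slide":[0,0,5],"jaw":10},{"dr":[0,0,0],"slide":[0,0,5],"jaw":10},{"dr":[0,0,0],"slide":[0,0,5],"jaw":10}])

```text
clock: 7.5
position: [541.7, 146.6, 218.6]
ee_rot: [-0.091, 0.996, -0.0, 0.0]
contact_force: [0.6, 0.2, -0.4]
gripper_width: 18.6
grasp_force: 59.9
```

step_arm(motion=[{"dr":[0,0,0],"slide":[0,0,0.5],"jaw":10},{"dr":[0,0,0],"slide":[0,0,1],"jaw":10},{"dr":[0,0,0],"slide":[0,0,1.5],"jaw":10},{"dr":[0,0,0],"slide":[0,0,2],"jaw":10},{"dr":[0,0,0],"slide":[0,0,2.5],"jaw":10},{"dr":[0,0,0],"slide":[0,0,3],"jaw":10},{"dr":[0,0,0],"slide":[0,0,3],"jaw":10},{"dr":[0,0,0],"slide":[0,0,3],"jaw":10}])

```text
clock: 8.5
position: [541.7, 146.6, 215.9]
ee_rot: [-0.091, 0.996, -0.0, 0.0]
contact_force: [-0.5, -1.9, 3.5]
gripper_width: 18.7
grasp_force: 60.4
```

Light contact at the expected 12 mm rest height. Now press lightly and turn anticlockwise in 8° steps, allowing for the 4.4 mm offset between the grip and the knob's axis.

step_arm(motion=[{"dr":[0,0,0],"slide":[0,-0.1,0.7],"jaw":10},{"dr":[0,0,0],"slide":[0,-0.2,1.5],"jaw":10},{"dr":[0,0,-0.2],"slide":[0,-0.3,1.5],"jaw":10},{"dr":[0,0,-0.4],"slide":[0,-0.4,1.5],"jaw":10},{"dr":[0,0,-0.6],"slide":[0,-0.6,1.5],"jaw":10},{"dr":[0,0,-0.8],"slide":[0,-0.7,1.5],"jaw":10},{"dr":[0,0,-1],"slide":[0,-0.8,1.5],"jaw":10},{"dr":[0,0,-1],"slide":[0,-0.8,1.5],"jaw":10}])

```text
clock: 9.5
position: [541.8, 146.0, 214.1]
ee_rot: [-0.161, 0.987, 0.0, 0.0]
contact_force: [0.1, -0.0, 5.0]
gripper_width: 18.6
grasp_force: 60.7
```

```bash
cat > st.py <<'E'
from h import *
s=arm.read_state(); print(s["clock"],s["position"].round(2),round(ang(s)[0],2),"F",s["contact_force"].round(1),"T",s["wrist_torque"].round(3),s["joints"].round(2))
E
python3 st.py
```

```text
9.5 [541.85 145.95 214.12] -161.49 F [ 0.1 -0.   5. ] T [-0.376 -0.18  -0.067] [ 0.55  0.29 -0.18 -0.   -1.1  -1.8 ]
```

step_arm(motion=[{"dr":[0,0,-0.17],"slide":[0,-0.1,0],"jaw":10},{"dr":[0,0,-0.33],"slide":[0,-0.2,0],"jaw":10},{"dr":[0,0,-0.5],"slide":[0,-0.3,0],"jaw":10},{"dr":[0,0,-0.67],"slide":[0,-0.4,0],"jaw":10},{"dr":[0,0,-0.83],"slide":[0,-0.5,0],"jaw":10},{"dr":[0,0,-1],"slide":[0,-0.6,0],"jaw":10},{"dr":[0,0,-1],"slide":[0,-0.6,0],"jaw":10},{"dr":[0,0,-1],"slide":[0,-0.6,0],"jaw":10}])

```text
clock: 10.5
position: [542.0, 145.3, 214.1]
ee_rot: [-0.229, 0.973, -0.0, 0.0]
contact_force: [1.5, -0.4, 5.1]
gripper_width: 18.8
grasp_force: 60.7
```

step_arm(motion=[{"dr":[0,0,-0.17],"slide":[0,-0.1,0],"jaw":10},{"dr":[0,0,-0.33],"slide":[0,-0.2,0],"jaw":10},{"dr":[0,0,-0.5],"slide":[0,-0.3,0],"jaw":10},{"dr":[0,0,-0.67],"slide":[0,-0.4,0],"jaw":10},{"dr":[0,0,-0.83],"slide":[0,-0.5,0],"jaw":10},{"dr":[0,0,-1],"slide":[0,-0.6,0],"jaw":10},{"dr":[0,0,-1],"slide":[0,-0.6,0],"jaw":10},{"dr":[0,0,-1],"slide":[0,-0.6,0],"jaw":10}])

```text
clock: 11.5
position: [542.2, 144.7, 214.0]
ee_rot: [-0.296, 0.955, -0.0, -0.0]
contact_force: [2.2, -1.9, 3.8]
gripper_width: 19.0
grasp_force: 60.6
```

```bash
python3 st.py; python3 -c "
from h import *
for i in range(3):
    optics.get_image('top'); s=arm.read_state(); print(s['contact_force'].round(1),s['wrist_torque'].round(3),s['position'].round(2))"
```

```text
11.5 [542.21 144.68 214.05] -145.51 F [ 2.2 -1.9  3.8] T [-0.482 -0.487 -0.063] [ 0.55  0.29 -0.18  0.   -1.1  -1.52]
[ 2.4 -1.2  4.4] [-0.522 -0.46  -0.036] [542.21 144.75 214.07]
[ 1.  -1.6  4.4] [-0.521 -0.465 -0.026] [542.2  144.74 214.06]
[ 1.  -1.6  4.3] [-0.511 -0.508 -0.019] [542.2  144.69 214.05]
```

step_arm(motion=[{"dr":[0,0,0],"slide":[0,-0.3,0.3],"jaw":10},{"dr":[0,0,-0.2],"slide":[0,-0.5,0.3],"jaw":10},{"dr":[0,0,-0.4],"slide":[0,-0.6,0.3],"jaw":10},{"dr":[0,0,-0.6],"slide":[0,-0.8,0.3],"jaw":10},{"dr":[0,0,-0.8],"slide":[0,-0.9,0.3],"jaw":10},{"dr":[0,0,-1],"slide":[0,-1.1,0.3],"jaw":10},{"dr":[0,0,-1],"slide":[0,-1.1,0.3],"jaw":10},{"dr":[0,0,-1],"slide":[0,-1.1,0.3],"jaw":10}])

```text
clock: 12.65
position: [542.5, 143.8, 213.1]
ee_rot: [-0.362, 0.932, 0.0, -0.001]
contact_force: [2.2, -1.5, -1.9]
gripper_width: 18.5
grasp_force: 59.9
```

step_arm(motion=[{"dr":[0,0,-0.17],"slide":[0,-0.1,0],"jaw":10},{"dr":[0,0,-0.33],"slide":[0,-0.3,0],"jaw":10},{"dr":[0,0,-0.5],"slide":[0,-0.4,0],"jaw":10},{"dr":[0,0,-0.67],"slide":[0,-0.5,0],"jaw":10},{"dr":[0,0,-0.83],"slide":[0,-0.6,0],"jaw":10},{"dr":[0,0,-1],"slide":[0,-0.8,0],"jaw":10},{"dr":[0,0,-1],"slide":[0,-0.8,0],"jaw":10},{"dr":[0,0,-1],"slide":[0,-0.8,0],"jaw":10}])

```text
clock: 13.65
position: [543.3, 143.3, 213.7]
ee_rot: [-0.426, 0.904, 0.0, -0.0]
contact_force: [-0.1, -0.0, -1.1]
gripper_width: 18.7
grasp_force: 59.9
```

The vertical force has vanished, so it has engaged. I'll check the torque before lowering.

```bash
python3 st.py
```

```text
13.65 [543.3  143.26 213.74] -129.51 F [-0.1 -0.  -1.1] T [-0.011 -0.004  0.   ] [ 0.55  0.29 -0.18 -0.   -1.1  -1.24]
```

step_arm(motion=[{"dr":[0,0,0],"slide":[0,0,0.7],"jaw":10},{"dr":[0,0,0],"slide":[0,0,1.4],"jaw":10},{"dr":[0,0,0],"slide":[0,0,2.1],"jaw":10},{"dr":[0,0,0],"slide":[0,0,2.8],"jaw":10},{"dr":[0,0,0],"slide":[0,0,3.5],"jaw":10},{"dr":[0,0,0],"slide":[0,0,4],"jaw":10},{"dr":[0,0,0],"slide":[0,0,4],"jaw":10},{"dr":[0,0,0],"slide":[0,0,4],"jaw":10}])

```text
clock: 14.65
position: [543.4, 143.3, 209.8]
ee_rot: [-0.427, 0.904, -0.0, 0.0]
contact_force: [0.7, -0.4, -0.9]
gripper_width: 18.9
grasp_force: 59.9
```

```bash
python3 st.py
```

```text
14.65 [543.37 143.26 209.78] -129.51 F [ 0.7 -0.4 -0.9] T [-0.003  0.001 -0.021] [ 0.55  0.29 -0.18  0.   -1.09 -1.24]
```

step_arm(motion=[{"dr":[0,0,0],"slide":[0,0,1.2],"jaw":10},{"dr":[0,0,0],"slide":[0,0,2.4],"jaw":10},{"dr":[0,0,0],"slide":[0,0,3.6],"jaw":10},{"dr":[0,0,0],"slide":[0,0,4.8],"jaw":10},{"dr":[0,0,0],"slide":[0,0,6],"jaw":10},{"dr":[0,0,0],"slide":[0,0,7],"jaw":10},{"dr":[0,0,0],"slide":[0,0,7],"jaw":10},{"dr":[0,0,0],"slide":[0,0,7],"jaw":10}])

```text
clock: 15.65
position: [543.4, 143.2, 203.2]
ee_rot: [-0.427, 0.904, -0.0, 0.0]
contact_force: [-3.2, -0.6, 4.5]
gripper_width: 18.8
grasp_force: 60.6
```

step_arm(motion=[{"dr":[0,0,0],"slide":[0,0,0.4],"jaw":10},{"dr":[0,0,0],"slide":[0,0,0.8],"jaw":10},{"dr":[0,0,0],"slide":[0,0,1.2],"jaw":10},{"dr":[0,0,0],"slide":[0,0,1.6],"jaw":10},{"dr":[0,0,0],"slide":[0,0,2],"jaw":10},{"dr":[0,0,0],"slide":[0,0,2],"jaw":10},{"dr":[0,0,0],"slide":[0,0,2],"jaw":10},{"dr":[0,0,0],"slide":[0,0,2],"jaw":10}])

```text
clock: 16.65
position: [543.4, 143.2, 201.2]
ee_rot: [-0.427, 0.904, -0.0, 0.0]
contact_force: [-2.9, -0.7, 6.0]
gripper_width: 18.4
grasp_force: 60.9
```

```bash
python3 st.py
```

```text
16.65 [543.38 143.23 201.24] -129.5 F [-2.9 -0.7  6. ] T [-0.037  0.957 -0.067] [ 0.55  0.3  -0.2   0.   -1.07 -1.24]
```

Contact came 12.4 mm below the first rest height and the springs give as expected, so the knob is home. Now ease off and turn it back clockwise to the pin, about 40°.

step_arm(motion=[{"dr":[0,0,0],"slide":[0,0,-1],"jaw":10},{"dr":[0,0,0.4],"slide":[0,0.3,-1],"jaw":10},{"dr":[0,0,0.8],"slide":[0,0.6,-1],"jaw":10},{"dr":[0,0,1.2],"slide":[-0.1,0.9,-1],"jaw":10},{"dr":[0,0,1.6],"slide":[-0.2,1.2,-1],"jaw":10},{"dr":[0,0,2.0],"slide":[-0.2,1.4,-1],"jaw":10},{"dr":[0,0,2.5],"slide":[-0.3,1.8,-1],"jaw":10},{"dr":[0,0,2.5],"slide":[-0.3,1.8,-1],"jaw":10}])

```text
clock: 17.65
position: [542.1, 144.1, 202.0]
ee_rot: [-0.263, 0.965, -0.001, -0.0]
contact_force: [-3.2, -1.7, 4.8]
gripper_width: 18.6
grasp_force: 60.8
```

Run:
```python
from h import *
s=arm.read_state(); print(s["position"],ang(s)[0],s["contact_force"].round(1),s["wrist_torque"].round(3))
print(plan(s["position"],ang(s)[0],[541.7,146.4,202.2],-169.5))
```

```text
[542.09552404 144.07214856 202.0350163 ] -149.48644383961604 [-3.2 -1.7  4.8] [-0.499  0.795  0.178]
(array([-0.8,  2.2, -0.2]), np.float64(2.502))
```

step_arm(motion=[{"dr":[0,0,0.4],"slide":[-0.1,0.4,0],"jaw":10},{"dr":[0,0,0.8],"slide":[-0.2,0.7,0],"jaw":10},{"dr":[0,0,1.2],"slide":[-0.3,1.1,0],"jaw":10},{"dr":[0,0,1.6],"slide":[-0.4,1.4,0],"jaw":10},{"dr":[0,0,2.0],"slide":[-0.5,1.8,0],"jaw":10},{"dr":[0,0,2.5],"slide":[-0.6,2.2,0],"jaw":10},{"dr":[0,0,2.5],"slide":[-0.6,2.2,0],"jaw":10},{"dr":[0,0,2.5],"slide":[-0.6,2.2,0],"jaw":10}])

```text
clock: 18.65
position: [541.4, 145.8, 202.0]
ee_rot: [-0.092, 0.996, -0.001, -0.0]
contact_force: [-2.1, -2.6, 5.4]
gripper_width: 18.8
grasp_force: 60.8
```

```bash
python3 st.py; python3 look.py 7
```

```text
18.65 [541.44 145.8  202.02] -169.47 F [-2.1 -2.6  5.4] T [-0.872  0.621  0.169] [ 0.55  0.3  -0.2   0.   -1.08 -1.94]
18.7 [541.44231634 145.81617837 202.02428468] -169.46974375102226 F [-1.7 -3.8  5.4] T [-0.911  0.635  0.119]
```

View pics/c7.png

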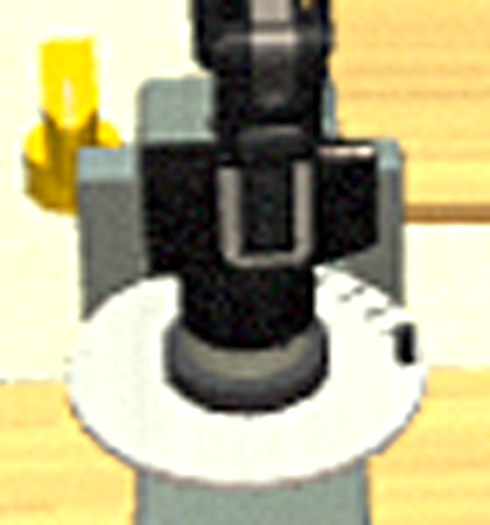

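The knob is fully on the sleeve with its nose towards the pin. Release and rise.

step_arm(motion=[{"dr":[0,0,0],"slide":[0,0,-0.8],"jaw":10},{"dr":[0,0,0],"slide":[0,0,-0.8],"jaw":20},{"dr":[0,0,0],"slide":[0,0,-0.8],"jaw":35},{"dr":[0,0,0],"slide":[0,0,-0.8],"jaw":55},{"dr":[0,0,0],"slide":[0,0,-0.8],"jaw":60},{"dr":[0,0,0],"slide":[0,0,-0.8],"jaw":60},{"dr":[0,0,0],"slide":[0,0,-0.8],"jaw":60},{"dr":[0,0,0],"slide":[0,0,-10],"jaw":60}])

```text
clock: 19.7
position: [541.1, 146.7, 211.4]
ee_rot: [-0.091, 0.996, -0.0, -0.001]
contact_force: [0.2, -0.6, 0.8]
gripper_width: 60.1
grasp_force: 0.0
```

step_arm(motion=[{"dr":[0,0,0],"slide":[0,0,-25],"jaw":60},{"dr":[0,0,0],"slide":[0,0,-60],"jaw":60},{"dr":[0,0,0],"slide":[0,0,-100],"jaw":60},{"dr":[0,0,0],"slide":[30,0,-120],"jaw":60},{"dr":[0,0,0],"slide":[70,50,-120],"jaw":60},{"dr":[0,0,0],"slide":[80,100,-120],"jaw":60},{"dr":[0,0,0],"slide":[80,150,-120],"jaw":60},{"dr":[0,0,0],"slide":[80,180,-120],"jaw":60}])

```text
clock: 20.7
position: [429.3, 311.2, 332.7]
ee_rot: [-0.092, 0.996, 0.001, 0.001]
contact_force: [0.4, 0.3, 0.6]
gripper_width: 60.0
grasp_force: 0.0
```

Run:
```python
from h import *
im=optics.get_image("side");t=optics.get_image("top"); s=arm.read_state(); print(s["clock"],s["position"],s["contact_force"].round(1),s["gripper_width"])
cv2.imwrite("pics/side8.png",im);cv2.imwrite("pics/top8.png",t)
cv2.imwrite("pics/m8.png",np.clip(np.hstack([crop(im,265,190,70,75,5.5),crop(t,188,155,70,75,5.5)])*1.5,0,255).astype(np.uint8))
```

```text
20.8 [429.50307344 311.70748773 331.96981749] [ 0.1 -0.5  0.4] 60.14470401396137
```

View pics/m8.png

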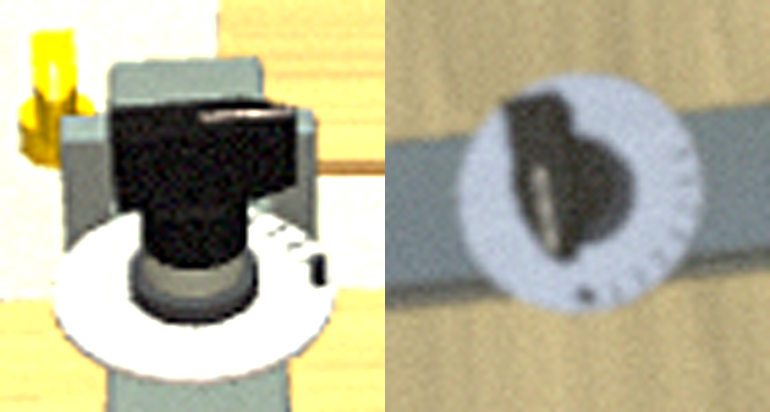

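The knob sits on the sleeve. In the top view its nose tip is at about (221.3,201.9), the rear end at (215.3,172.8) and the pin at (224.4,208.5). I'll check the angle in numbers.

Run:
```python
from h import *
a=lambda v:np.degrees(np.arctan2(v[1],v[0]))
tip=onz("top",(221.3,201.9),226);rear=onz("top",(215.3,172.8),226);print(tip,rear,"L",np.hypot(*(tip-rear)[:2]),"ang",a((tip-rear)[:2]))
ax=tip[:2]+(rear-tip)[:2]*34/60; pin=onz("top",(224.3,208.5),163)[:2]
print("axis",ax,"pin dir",a(pin-ax),a(pin-[545.5,148.8]))
# side: bar ends columns (tip at (265+298/5.5), rear 265+112/5.5); top blob by minAreaRect of top-face edges
s=cv2.imread("pics/side8.png").max(2)
for n,f in(("top","pics/top8.png"),):
    t=cv2.imread(f); g=cv2.GaussianBlur(t,(0,0),.7); g=cv2.resize(g[160:212,198:240],None,fx=8,fy=8,interpolation=cv2.INTER_CUBIC).max(2)
    m=(g<88).astype(np.uint8); c=max(cv2.findContours(m,0,1)[0],key=cv2.contourArea)[:,0]/8+[198,160]
    # left long flank of bar: leftmost contour point per row, rows 176..188
    L=np.array([[c[abs(c[:,1]-r)<.3][:,0].min(),r] for r in np.arange(176,187,.5)]); W=np.array([onz("top",p,226)[:2] for p in L])
    k=np.polyfit(W[:,0],W[:,1],1); print("flank dir",np.degrees(np.arctan(k[0]))-180, "resid",np.std(W[:,1]-np.polyval(k,W[:,0])))
    print("lowest contour pt",c[c[:,1].argmax()])
# expected image of tip if pointing at -169.5 about (545.5,148.8)
for th in(-173,-169.5,-166):
    d=np.array([np.cos(np.radians(th)),np.sin(np.radians(th))]); C=np.array([545.5,148.8]); print(th,proj("top",[*(C+34*d),226]),proj("top",[*(C-26*d),226]),"side tip",proj("side",[*(C+34*d),226]),"rear",proj("side",[*(C-26*d),226]))
```

```text
[508.74958725 133.17787087 226.        ] [567.19329482 148.58211112 226.        ] L 60.43970195053059 ang -165.23414388686004
axis [541.8676882  141.90694035] pin dir -178.7110574466441 -169.67981283013532
flank dir -167.6826268118575 resid 0.25023050834798055
lowest contour pt [220.    202.375]
-173 [215.59230388 200.25423159] [213.73168368 170.74475539] side tip [318.78178491 210.96689675] rear [284.92429662 211.84889771]
-169.5 [216.63833314 200.12259414] [212.9398901  170.84267376] side tip [318.69314401 210.3109613 ] rear [284.93899574 212.35445296]
-166 [217.67628067 199.92844865] [212.15390911 170.98745351] side tip [318.53402049 209.66199586] rear [285.00867037 212.85827677]
```

Run:
```python
from h import *
t=cv2.imread("pics/top0.png"); hs=cv2.cvtColor(t,cv2.COLOR_BGR2HSV)
m=((hs[...,1]>60)&(hs[...,0]<30)).astype(np.uint8); M=np.zeros_like(m); M[115:285,160:310]=m[115:285,160:310]
def line(pts,z,ax):
    W=np.array([onz("top",p,z)[:2] for p in pts]); v=cv2.fitLine(W.astype(np.float32),cv2.DIST_HUBER,0,.01,.01).ravel(); return np.degrees(np.arctan2(v[1],v[0]))
bot=[(u,np.where(M[230:285,u])[0].max()+230) for u in range(185,296)]
top=[(u,np.where(M[115:170,u])[0].min()+115) for u in range(178,285)]
rt=[(np.where(M[r,270:310])[0].max()+270,r) for r in list(range(135,162))+list(range(215,258))]
lf=[(np.where(M[r,160:200])[0].min()+160,r) for r in list(range(140,162))+list(range(225,268))]
for n,p in(("bot",bot),("top",top),("right",rt),("left",lf)): print(n,line(p,20,0))
# beam lower/upper edge: wood-vs-grey along columns
up=[(u,np.where(M[150:200,u]==0)[0].min()+150) for u in list(range(185,200))+list(range(248,280))]
print("beam up",line(up,154,0))
# side view: bed edges left/right
s=cv2.imread("pics/side0.png");
```

```text
bot -82.36337
top -82.317406
right 7.531138
left 7.489928
beam up -82.34938
```

The bed edges give the roller's -x direction precisely: about -172.4°, against the -169.5° I used. I'll regrip and turn the knob 3° further clockwise.

step_arm(motion=[{"dr":[0,0,0],"slide":[-10,-50,0],"jaw":60},{"dr":[0,0,0],"slide":[-40,-100,0],"jaw":60},{"dr":[0,0,0],"slide":[-70,-150,0],"jaw":60},{"dr":[0,0,0],"slide":[-80,-180,0],"jaw":60},{"dr":[0,0,0],"slide":[-80,-180,20],"jaw":60},{"dr":[0,0,0],"slide":[-80,-180,50],"jaw":60},{"dr":[0,0,0],"slide":[-80,-180,75],"jaw":60},{"dr":[0,0,0],"slide":[-80,-180,80],"jaw":60}])

```text
clock: 21.8
position: [540.8, 145.6, 250.7]
ee_rot: [-0.091, 0.996, -0.001, -0.001]
contact_force: [-0.2, -0.2, 0.2]
gripper_width: 59.5
grasp_force: 0.0
```

step_arm(motion=[{"dr":[0,0,0],"slide":[0,0,15],"jaw":60},{"dr":[0,0,0],"slide":[0,0,30],"jaw":60},{"dr":[0,0,0],"slide":[0,0,40],"jaw":60},{"dr":[0,0,0],"slide":[0,0,45],"jaw":60},{"dr":[0,0,0],"slide":[0,0,48.5],"jaw":60},{"dr":[0,0,0],"slide":[0,0,48.5],"jaw":60},{"dr":[0,0,0],"slide":[0,0,48.5],"jaw":45},{"dr":[0,0,0],"slide":[0,0,48.5],"jaw":30}])

```text
clock: 22.8
position: [541.7, 146.9, 203.6]
ee_rot: [-0.091, 0.996, 0.0, 0.0]
contact_force: [0.5, 0.0, -0.2]
gripper_width: 30.5
grasp_force: 0.0
```

```bash
python3 st.py
```

```text
22.8 [541.7  146.93 203.6 ] -169.5 F [ 0.5  0.  -0.2] T [ 0.044 -0.084  0.002] [ 0.55  0.3  -0.19  0.   -1.08 -1.94]
```

step_arm(motion=[{"dr":[0,0,0],"slide":[0,-0.4,0],"jaw":20},{"dr":[0,0,0],"slide":[0,-0.4,0],"jaw":10},{"dr":[0,0,0],"slide":[0,-0.4,0],"jaw":10},{"dr":[0,0,0],"slide":[0,-0.4,0],"jaw":10},{"dr":[0,0,0.12],"slide":[0,-0.3,0],"jaw":10},{"dr":[0,0,0.24],"slide":[0,-0.2,0],"jaw":10},{"dr":[0,0,0.37],"slide":[0,-0.2,0],"jaw":10},{"dr":[0,0,0.37],"slide":[0,-0.2,0],"jaw":10}])

```text
clock: 23.8
position: [541.7, 146.2, 203.4]
ee_rot: [-0.066, 0.998, -0.0, 0.0]
contact_force: [0.5, -5.1, 3.9]
gripper_width: 18.8
grasp_force: 61.8
```

```bash
python3 st.py
```

```text
23.8 [541.68 146.23 203.44] -172.49 F [ 0.5 -5.1  3.9] T [-1.48  -0.101  0.235] [ 0.55  0.3  -0.19  0.   -1.08 -1.99]
```

step_arm(motion=[{"dr":[0,0,0],"slide":[0,0,0],"jaw":10},{"dr":[0,0,0],"slide":[0,0,0],"jaw":20},{"dr":[0,0,0],"slide":[0,0,0],"jaw":35},{"dr":[0,0,0],"slide":[0,0,0],"jaw":50},{"dr":[0,0,0],"slide":[0,0,0],"jaw":60},{"dr":[0,0,0],"slide":[0,0,0],"jaw":60},{"dr":[0,0,0],"slide":[0,0,-3],"jaw":60},{"dr":[0,0,0],"slide":[0,0,-12],"jaw":60}])

```text
clock: 24.8
position: [541.4, 146.6, 215.3]
ee_rot: [-0.066, 0.998, -0.0, -0.0]
contact_force: [0.3, 0.6, 0.3]
gripper_width: 60.3
grasp_force: 0.0
```

step_arm(motion=[{"dr":[0,0,0],"slide":[0,0,-25],"jaw":60},{"dr":[0,0,0],"slide":[0,0,-60],"jaw":60},{"dr":[0,0,0],"slide":[0,0,-100],"jaw":60},{"dr":[0,0,0],"slide":[30,0,-120],"jaw":60},{"dr":[0,0,0],"slide":[70,50,-120],"jaw":60},{"dr":[0,0,0],"slide":[80,100,-120],"jaw":60},{"dr":[0,0,0],"slide":[80,150,-120],"jaw":60},{"dr":[0,0,0],"slide":[80,180,-120],"jaw":60}])

```text
clock: 25.8
position: [438.0, 316.6, 336.2]
ee_rot: [-0.067, 0.998, 0.001, 0.001]
contact_force: [0.1, -1.0, -0.2]
gripper_width: 59.9
grasp_force: 0.0
```

Run:
```python
from h import *
cv2.imwrite("pics/side9.png",optics.get_image("side"));cv2.imwrite("pics/top9.png",optics.get_image("top"))
for k in(8,9):
    t=cv2.imread(f"pics/top{k}.png"); g=cv2.GaussianBlur(t,(0,0),.7); g=cv2.resize(g[160:212,198:240],None,fx=8,fy=8,interpolation=cv2.INTER_CUBIC).max(2)
    for th in(80,95,110):
        m=(g<th).astype(np.uint8); c=max(cv2.findContours(m,0,1)[0],key=cv2.contourArea)[:,0]/8+[198,160]
        L=np.array([[c[abs(c[:,1]-r)<.3][:,0].min(),r] for r in np.arange(175,189,.5)]); W=np.array([onz("top",p,226)[:2] for p in L])
        q=np.polyfit(W[:,0],W[:,1],1); print(k,th,"flank",np.degrees(np.arctan(q[0]))-180,"low",c[c[:,1].argmax()])
    # side: hub bottom row, bar rear / tip columns
    s=cv2.imread(f"pics/side{k}.png").max(2); m=np.zeros_like(s); m[200:245,275:325]=s[200:245,275:325]<45
    n,l,st,ce=cv2.connectedComponentsWithStats(m); print(st[1+st[1:,4].argmax()])
for i in(0,9):
    pass
a,b=cv2.imread("pics/top0.png"),cv2.imread("pics/top9.png"); print("mug/jar/brush diff",[int((cv2.absdiff(a,b)[y0:y1,x0:x1].max(2)>45).sum()) for x0,y0,x1,y1 in((340,90,400,145),(410,110,450,150),(380,270,470,310),(500,145,560,210))])
```

```text
8 80 flank -168.6579292427876 low [220.    202.125]
8 95 flank -168.07164454402184 low [219.875 202.5  ]
8 110 flank -167.43933823242892 low [220.5   203.125]
[285 208  34  31 767]
9 80 flank -171.04688805616817 low [219.875 202.25 ]
9 95 flank -170.80411707698713 low [220.    202.625]
9 110 flank -170.048206094627 low [220.125 203.125]
[285 208  34  31 767]
mug/jar/brush diff [0, 0, 0, 0]
```

```bash
python3 -c "
from bench import arm
print(arm.job_done())"
```

```text
the job is handed in; nothing more can be done
None
```

The knob is fully home on the spindle and released. Its nose points at the index pin to within about 2°, by the camera and arm readings. The mug, jar and brush are unmoved, and the job was handed in at about 26 s.

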